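# Stopper a pigment jar with its double lid, then lift off the outer cover

### The job

Lift the nested double lid off its wooden stand by the black knob, the brass outer lid riding along, lower it gently into the mouth of the blue jar until the stopper is fully home and level, and let go. Then grip the brass outer lid by its collar and lift it alone until it is well clear above the knob, leaving the inner lid untouched and seated. Finish holding the brass lid still and level above the jar, with the jar, bottle, bowl and brush pot left where they stood.

Things in the scene. Friction and masses are not known exactly. Their poses are not given: they have to be found in the camera images.
- jar: Open blue-glazed ceramic jar, loose, about 1.1 kg, standing upright on the table, 104 mm across, 78 mm high. Its neck is a plain ring, 84 mm outside and 72 mm inside diameter, 16 mm high. Origin: centre of the underside; z up. The mouth is centred 78 mm above the origin.
- stand: Fixed dark-wood lid stand: foot disc 116 mm across, 8 thick, with an upright ring 84 outside, 72 inside, top 40 mm above the table. At the start the double lid sits in it, stopper down. Origin: centre of the underside. Jar and stand may be on either side.
- inner_lid: Inner lid, loose, 0.16 kg: green disc 88 across, 5 thick; under it a tapered cork stopper 18 deep, 68 across at the disc, 60 at its lower end; on it a black knob, 21 across, top 66 mm above the origin, reaching through the outer lid (35 above its collar): lifting it lifts both. Origin: centre of the disc's underside, which rests on the rim (home: 78 above the jar origin); z along the knob.
- outer_lid: Brass outer lid, loose, 0.16 kg: plate 100 mm across, 4 thick, with a 34 mm central hole; collar round the hole, 50 outside, 22 high, top 26 mm above the origin; skirt, 94 inside, hangs 12 mm below the plate. Lies loosely on the inner lid. Origin: centre of the plate's underside, 5 mm above the inner lid's origin when nested; z up. Its skirt clears the knob after rising 73 mm.
- bottle: Bystander: capped amber bottle, loose, 60 mm across, 150 mm high, to one side. Origin: centre of the underside.
- bowl: Bystander: small white bowl, loose, 90 mm across, 40 mm high, beyond the work. Origin: centre of the underside.
- brush_pot: Bystander: steel pot with brushes, loose, 72 mm across, 95 mm high (brushes to about 200 mm), to one side. Origin: centre of the underside.

How it is judged:
On the way, in this order (a step that is already met when the one before it is completed fails the run):
1. both lids, still nested, are held up by the knob clear of the stand (height (world z) of inner_lid above 0.065 m and z of outer_lid in the frame of inner_lid between 0.002 and 0.009 m and horizontal distance between outer_lid and inner_lid below 0.008 m and contact force between inner_lid and the fingers above 0.5 N and contact force between inner_lid and stand below 0.05 N and contact force between inner_lid and jar below 0.05 N), for 0.2 s.
2. the nested lids sit in the jar, stopper fully home, and the knob has been let go (z of inner_lid in the frame of jar between 0.074 and 0.083 m and horizontal distance between inner_lid and jar below 0.006 m and angle between the z axis of inner_lid and the z axis of jar, either way round below 0.07 rad and z of outer_lid in the frame of inner_lid between 0.002 and 0.009 m and horizontal distance between outer_lid and inner_lid below 0.008 m and contact force between inner_lid and the fingers below 0.05 N and contact force between inner_lid and jar above 0.3 N), for 0.2 s.
At the end, for the whole second after the job is handed in: Inner lid home in the jar (seat within 5 mm in height, 6 mm off axis, 0.07 rad), untouched; jar upright; brass lid held by the gripper alone, 75 mm or more above where it lay, within 60 mm of the jar axis, tilt under 0.2 rad, at rest; jar and bystanders within 30 mm of their first places (z of inner_lid in the frame of jar between 0.074 and 0.083 m and horizontal distance between inner_lid and jar below 0.006 m and angle between the z axis of inner_lid and the z axis of jar, either way round below 0.07 rad and angle between jar's own z axis and vertical below 0.05 rad and distance of each of jar, bottle, bowl, brush_pot from where it was at the start of the episode below 0.03 m and z of outer_lid in the frame of inner_lid above 0.08 m and horizontal distance between outer_lid and jar below 0.06 m and angle between outer_lid's own z axis and vertical below 0.2 rad and linear speed of outer_lid below 0.03 m/s and contact force between outer_lid and the fingers above 1 N and contact force between outer_lid and inner_lid below 0.05 N and contact force between outer_lid and jar below 0.05 N and contact force between outer_lid and stand below 0.05 N and contact force between inner_lid and the arm below 0.1 N and contact force between inner_lid and the fingers below 0.1 N); the arm keeps its last pose, push and grip.
It fails at once if the outer lid is parted from the inner lid while the inner lid is not home in the jar (or the inner lid is lifted or tipped when the outer lid comes off) (distance between outer_lid and inner_lid above 0.02 m and not (z of inner_lid in the frame of jar between 0.07 and 0.085 m and horizontal distance between inner_lid and jar below 0.008 m and angle between the z axis of inner_lid and the z axis of jar, either way round below 0.1 rad)).
It fails at once if the fingers touch the inner lid once the outer lid is off it (distance between outer_lid and inner_lid above 0.02 m and contact force between inner_lid and the fingers above 0.5 N).
It fails at once if the lids are dropped from more than about a centimetre above their seat in the jar (horizontal distance between inner_lid and jar below 0.04 m and z of inner_lid in the frame of jar above 0.09 m and contact force between inner_lid and the fingers below 0.02 N).
It fails at once if the stopper is rammed into the jar (over 60 N) (contact force between inner_lid and jar above 60 N).
It fails at once if the jar, bottle, bowl or brush pot is pushed more than 30 mm, or the jar is tipped (distance of any of bottle, bowl, brush_pot, jar from where it was at the start of the episode above 0.03 m or angle between jar's own z axis and vertical above 0.25 rad).
It also fails if it takes over 54 s, if anything falls off the work surface, if the arm or the gripper's body presses on something with over 40 N, if the wrist force passes 120 N, or if a joint passes its speed limit or range.

### The arm

A 6-joint arm with a two-finger parallel gripper is mounted at the origin on the work surface. World frame = base frame: x ahead of the robot, y to its left, z up, the work surface at z = 0. Lengths are in m, angles in rad, forces in N, time in s.
With the tool pointing down it reaches from about 0.325 to 0.85 m from the base axis. Payload 15.5 kg.
Tool frame: the origin (TCP) lies midway between the tips of the shut fingers; the grasp point (between the pads) lies 19 mm behind it; z points along the fingers, y is the line along which they close (so a half turn about z gives the same grasp; the last joint's range is limited). The gripper opens to 91 mm and grips with 3 to 60 N. Pads are 32 mm wide; open, the fingers measure 118 mm over their backs; the gripper's body (76 mm by 178 mm) begins 60 mm behind the grasp point.
Start: joints at [-1.242, 0.494, 1.345, -0, 1.302, -0.096], TCP at [0.258, -0.569, 0.214] pointing down, gripper open.
Joint ranges: [-2.91, 2.91], [-0.82, 2.16], [0.22, 2.67], [-1.22, 4.37], [0.12, 2.79], [-3.08, 3.08]. Speed limits (rad/s): [1.89, 1.89, 2.57, 3.01, 3.01, 3.01].

### API

Orientations are given as a 3x3 rotation matrix whose columns are the frame's x, y, z axes.
In Python, from rig import arm, vision, finder gives the robot as it stands. The module is installed in compiled form; this text tells all that it offers.
- The arm moves only by the tool drive_tool, never from a script. Its argument "commands" is a list that holds one entry, the list of rows, each a list of 7 numbers: the shift along the tool's x, y, z in mm, then the turn, a rotation vector about the tool's x, y, z in degrees, then the closure, from 0 (fully open) to 1 (shut). A call has 1 to 10 rows; each row is the pose to reach, as a shift and turn from the pose commanded when the call began, along the tool's axes at that moment; what a row does not reach only later rows make up. A row lasts 1/8 s, in which the tool goes at most 62.5 mm and 10.7 degrees, less where a joint would pass 70% of its speed; a pose out of reach is approached as far as the arm can. A call with a gripper value outside its range is refused whole. The fingers move at their own pace and stop on an object; "newtons" is the grip in N (left out, the last holds). Time passes only in rows, so rows that repeat a pose let the fingers close. It gives the time, the measured TCP pose, the force, the opening and the grip force at its end, in the units of the state.
- arm.get_obs(): the state, without advancing time (a new reading comes with each control period).
- vision.read_camera(name): name is "scene" or "top" or "wrist"; returns (picture, depth): 420x560x3 uint8, red, green, blue; 420x560 float32, m along the optical axis (not along the pixel's ray), 0 where there is no reading.
- vision.get_calibration(name): a dict with "mtx" (3x3 intrinsics, pixels), "camera_from_world" (4x4, takes a point from world to camera coordinates); the wrist camera has in their place "tool_from_camera" (4x4, takes a point from camera to tool coordinates, whose origin is the TCP and whose axes are the flange's). Camera axes: x right, y down, z forward; pixel columns grow to the right and rows downward; lengths in m; the calibration is good to about 2 mm. A picture is of the moment at which its call begins: read the wrist's pose just before it. get_calibration takes no time and is no camera call.
- arm.job_done(): hands the job in; it is judged then, once.
Trained networks look in the newest picture that a camera, given by its name, has taken for a name from the list of things; names that differ only in an ending like _2 or _b are one class to them, and where a whole thing is asked for, a point or a joint stands for the part that bears it (a point fixed in the world has none). Each returns a list of dicts, best first, with "p" (0 to 1); they miss things now and then, are a little off and sometimes report something else, mostly with a low value. They report only what shows in the picture. A call takes as long as a camera call.
- finder.silhouettes(camera, label): "region" (420x560 bool, what is visible of it) and "at" ([column, row] in pixels, amid what is visible of it).
The state is a dict: "time_s": time; "q": joint angles; "qvel": joint speeds; "tau": joint torques, N m; "tool_pos": TCP position; "tool_rot": TCP orientation; "ft_force": force on the tool from outside, world axes, zero at the start; "torque": the same for the moment, N m; "width": finger opening in m; "gripper_force": force on a finger pad.
Only numpy, scipy, OpenCV 4.12 (cv2) and the standard library are available. Lean on these libraries where they do the work, as an engineer would, in place of code of your own. Each camera call takes 0.05 s, during which the arm holds its last target. There are 200 camera calls.

## Working session

There is one attempt and no reset: what is moved stays moved. The work goes in short steps, Python scripts to look and compute and a tool call to move; the robot and the scene stay as the last step left them, time stands still between calls to the robot, and variables do not carry over. Pictures are saved under pics/ and viewed, at most 10 in all, crops included, and the job is handed in when it is done.

Besides the shell and the picture viewer there is one more tool, called by a JSON object that holds its "name" and its "arguments". drive_tool: Moves the arm, as the interface text tells. Its arguments: {"type":"object","properties":{"commands":{"type":"array","items":{"type":"array","items":{"type":"array","items":{"type":"number"}}}},"newtons":{"type":"number"}},"required":["commands"]}

```bash
mkdir -p pics; cat > h.py <<'E'
import numpy as np, cv2
from rig import arm, vision, finder
def cloud(cam, o=None):
    o=arm.get_obs(); img,d=vision.read_camera(cam); c=vision.get_calibration(cam)
    K=np.array(c["mtx"]); v,u=np.mgrid[:420,:560]
    P=np.stack([(u-K[0,2])/K[0,0]*d,(v-K[1,2])/K[1,1]*d,d,np.ones_like(d)],-1)
    if "camera_from_world" in c: T=np.linalg.inv(np.array(c["camera_from_world"]))
    else:
        W=np.eye(4);W[:3,:3]=o["tool_rot"];W[:3,3]=o["tool_pos"];T=W@np.array(c["tool_from_camera"])
    P=(P@T.T)[...,:3]; P[d==0]=np.nan
    return img,P
def circ(xy):
    A=np.c_[2*xy,np.ones(len(xy))];s=np.linalg.lstsq(A,(xy**2).sum(1),rcond=None)[0]
    return s[:2],np.sqrt(s[2]+s[:2]@s[:2])
E
cat > a.py <<'E'
from h import *
o=arm.get_obs();print(o["time_s"],o["tool_pos"],np.round(o["tool_rot"],3).tolist(),o["width"],o["ft_force"])
ims=[]
for cam in ["scene","top"]:
    img,P=cloud(cam);ims.append(img)
    cv2.imwrite(f"pics/{cam}.png",img[...,::-1])
    np.save(cam+".npy",P)
    for l in ["jar","stand","inner_lid","outer_lid","bottle","bowl","brush_pot"]:
        for r in finder.silhouettes(cam,l)[:2]:
            p=P[r["region"]];p=p[~np.isnan(p[:,0])]
            if len(p): 
                print(cam,l,round(r["p"],2),np.round(r["at"]),len(p),"med",np.round(np.median(p,0),3),"lo",np.round(np.percentile(p,2,axis=0),3),"hi",np.round(np.percentile(p,98,axis=0),3))
E
python3 a.py
```

```text
0.0 [ 0.25744204 -0.56909428  0.21333087] [[0.911, 0.412, -0.0], [0.412, -0.911, 0.001], [0.0, -0.001, -1.0]] 0.09114801369372348 [-0.55615711 -0.62241726  0.03968003]
scene jar 0.55 [350. 254.] 1716 med [0.536 0.186 0.047] lo [0.485 0.137 0.004] hi [0.581 0.233 0.079]
scene stand 0.92 [290. 176.] 377 med [ 0.493 -0.14   0.008] lo [ 0.421 -0.207  0.   ] hi [ 0.52  -0.117  0.032]
scene stand 0.24 [348. 254.] 1620 med [0.535 0.183 0.048] lo [0.485 0.137 0.005] hi [0.581 0.233 0.079]
scene inner_lid 0.66 [410. 310.] 1430 med [0.547 0.391 0.093] lo [0.51  0.36  0.001] hi [0.562 0.413 0.151]
scene inner_lid 0.43 [293. 148.] 88 med [ 0.469 -0.167  0.093] lo [ 0.458 -0.179  0.069] hi [ 0.474 -0.162  0.108]
scene outer_lid 0.71 [291. 160.] 641 med [ 0.476 -0.156  0.049] lo [ 0.419 -0.22   0.025] hi [ 0.512 -0.124  0.072]
scene bottle 0.77 [411. 310.] 1492 med [0.547 0.39  0.092] lo [ 0.451  0.355 -0.001] hi [0.562 0.412 0.15 ]
scene bowl 0.77 [255. 246.] 836 med [0.698 0.026 0.021] lo [ 0.665 -0.002  0.003] hi [0.743 0.081 0.041]
scene brush_pot 0.81 [230. 134.] 853 med [ 0.575 -0.354  0.071
[... 218 characters left out ...]
413 -0.194  0.004] hi [ 0.521 -0.119  0.011]
top inner_lid 0.43 [350. 278.] 147 med [ 0.468 -0.172  0.097] lo [ 0.453 -0.187  0.043] hi [ 0.48  -0.165  0.108]
top inner_lid 0.17 [194. 244.] 1771 med [0.532 0.183 0.039] lo [0.485 0.13  0.002] hi [0.578 0.226 0.079]
top outer_lid 0.6 [346. 274.] 1384 med [ 0.466 -0.171  0.05 ] lo [ 0.42  -0.22   0.043] hi [ 0.511 -0.129  0.073]
top bottle 0.68 [103. 242.] 1069 med [0.532 0.366 0.098] lo [0.505 0.351 0.001] hi [0.561 0.398 0.151]
top bowl 0.62 [256. 172.] 1052 med [0.711 0.04  0.019] lo [ 0.667 -0.     0.003] hi [0.745 0.077 0.041]
top brush_pot 0.57 [443. 234.] 1378 med [ 0.568 -0.382  0.073] lo [ 0.537 -0.412  0.003] hi [ 0.601 -0.342  0.191]
```

```bash
cat > b.py <<'E'
from h import *
import sys
def fit(P,c,z0,z1,R):
    m=(P[...,2]>z0)&(P[...,2]<z1)&(np.hypot(P[...,0]-c[0],P[...,1]-c[1])<R)
    p=P[m]; cc,r=circ(p[:,:2]); hull=cv2.minEnclosingCircle(p[:,:2].astype(np.float32))
    return len(p),"lsq",np.round(cc,4),round(r,4),"enc",np.round(hull[0],4),round(hull[1],4),"z",round(np.median(p[:,2]),4)
if __name__=="__main__":
  for cam in ["top","scene"]:
    P=np.load(cam+".npy")
    print(cam,"jar rim",fit(P,(.532,.183),.074,.084,.06))
    print(" knob",fit(P,(.468,-.172),.098,.115,.03))
    print(" collar",fit(P,(.468,-.172),.066,.078,.04))
    print(" plate",fit(P,(.468,-.172),.044,.055,.07))
    a=finder.silhouettes if 0 else None
E
python3 b.py
```

```text
top jar rim (308, 'lsq', array([0.5321, 0.1798]), np.float64(0.0389), 'enc', array([0.5323, 0.1802]), 0.0422, 'z', np.float64(0.0773))
 knob (76, 'lsq', array([ 0.4661, -0.1743]), np.float64(0.0073), 'enc', array([ 0.4661, -0.1743]), 0.0101, 'z', np.float64(0.1057))
 collar (233, 'lsq', array([ 0.466 , -0.1751]), np.float64(0.0208), 'enc', array([ 0.4659, -0.1754]), 0.025, 'z', np.float64(0.0709))
 plate (1148, 'lsq', array([ 0.4658, -0.1756]), np.float64(0.0389), 'enc', array([ 0.4658, -0.1751]), 0.0499, 'z', np.float64(0.0491))
scene jar rim (253, 'lsq', array([0.531 , 0.1827]), np.float64(0.039), 'enc', array([0.5303, 0.1818]), 0.0428, 'z', np.float64(0.0773))
 knob (38, 'lsq', array([ 0.4651, -0.1719]), np.float64(0.0078), 'enc', array([ 0.4649, -0.1727]), 0.0104, 'z', np.float64(0.1047))
 collar (106, 'lsq', array([ 0.4646, -0.172 ]), np.float64(0.0196), 'enc', array([ 0.4642, -0.1722]), 0.0259, 'z', np.float64(0.0704))
 plate (398, 'lsq', array([ 0.4645, -0.1722]), np.float64(0.0396), 'enc', array([ 0.465 , -0.1718]), 0.0512, 'z', np.float64(0.0491))
```

View pics/top.png

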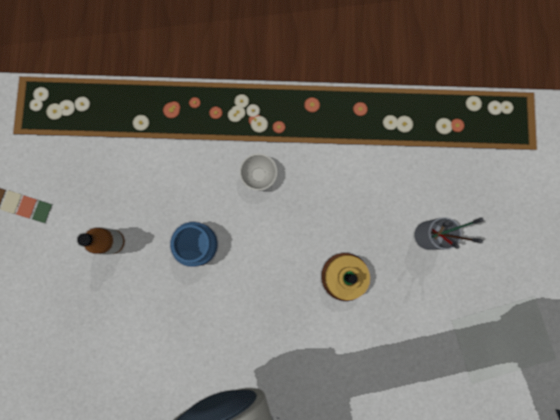

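View pics/scene.png

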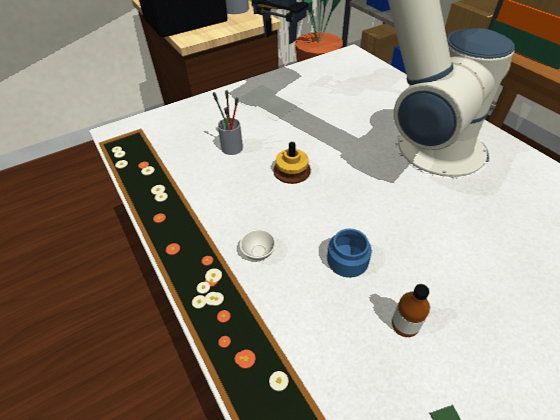

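{"name": "drive_tool", "arguments": {"commands": [[[35,-27,0,0,0,0,0],[79,-62,0,0,0,0,0],[123,-96,0,0,0,0,0],[167,-130,0,0,0,0,0],[211,-164,0,0,0,0,0],[255,-199,0,0,0,0,0],[299,-233,0,0,0,0,0],[334,-260,0,0,0,0,0],[352,-275,0,0,0,0,0],[352,-275,0,0,0,0,0]]], "newtons": 30}}

```text
time_s: 2.05
tool_pos: [0.4655, -0.1726, 0.214]
tool_rot: [[0.91, 0.414, 0.0], [0.414, -0.91, 0.0], [0.0, 0.0, -1.0]]
ft_force: [-0.7, -0.2, -1.0]
width: 0.091
gripper_force: 0.0
```

```bash
cat > c.py <<'E'
from b import *
o=arm.get_obs();print(o["time_s"],o["tool_pos"],np.round(o["tool_rot"],3).tolist(),o["width"],o["ft_force"])
img,P=cloud("wrist");cv2.imwrite(f"pics/{sys.argv[1]}.png",img[...,::-1]);np.save("wrist.npy",P)
k=(.4655,-.1735)
for n,a in dict(knob=(k,.098,.115,.03),collar=(k,.066,.078,.04),plate=(k,.044,.055,.07)).items():
    try: print(n,fit(P,*a))
    except Exception as e: print(n,e)
E
python3 c.py w1
```

```text
2.05 [ 0.46548829 -0.1726194   0.21401024] [[0.91, 0.414, 0.0], [0.414, -0.91, 0.0], [0.0, 0.0, -1.0]] 0.09100774022701259 [-0.71919415 -0.24448856 -1.04141015]
knob (345, 'lsq', array([ 0.4676, -0.1742]), np.float64(0.0074), 'enc', array([ 0.4673, -0.1745]), 0.0105, 'z', np.float64(0.1045))
collar (817, 'lsq', array([ 0.4671, -0.1743]), np.float64(0.0209), 'enc', array([ 0.4671, -0.1743]), 0.025, 'z', np.float64(0.0695))
plate (3985, 'lsq', array([ 0.4668, -0.1745]), np.float64(0.0392), 'enc', array([ 0.4672, -0.1742]), 0.0498, 'z', np.float64(0.0477))
```

View pics/w1.png

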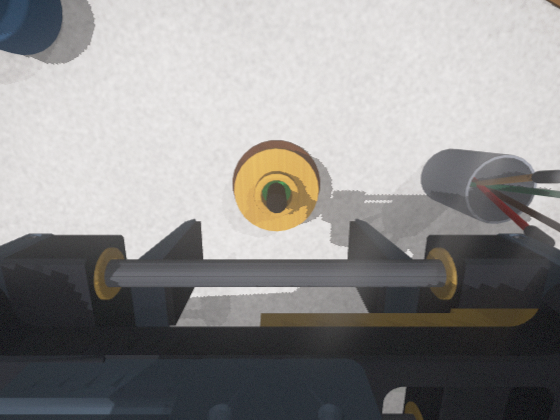

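{"name": "drive_tool", "arguments": {"commands": [[[0,2,20,0,0,0,0],[0,2,50,0,0,0,0],[0,2,80,0,0,0,0],[0,2,105,0,0,0,0.3],[0,2,122,0,0,0,0.5],[0,2,131,0,0,0,0.6],[0,2,135,0,0,0,0.6],[0,2,135,0,0,0,0.6],[0,2,135,0,0,0,0.7]]]}}

```text
time_s: 3.22
tool_pos: [0.466, -0.1758, 0.0794]
tool_rot: [[0.911, 0.412, 0.001], [0.412, -0.911, -0.0], [0.0, 0.001, -1.0]]
ft_force: [-0.3, -0.4, -0.4]
width: 0.0342
gripper_force: 0.0
```

{"name": "drive_tool", "arguments": {"commands": [[[0,0,0,0,0,0,1],[0,0,0,0,0,0,1],[0,0,0,0,0,0,1],[0,0,0,0,0,0,1]]]}}

```text
time_s: 3.72
tool_pos: [0.4658, -0.1755, 0.0792]
tool_rot: [[0.911, 0.412, 0.0], [0.412, -0.911, 0.0], [0.0, 0.0, -1.0]]
ft_force: [-1.7, 1.8, 7.5]
width: 0.0201
gripper_force: 30.0
```

{"name": "drive_tool", "arguments": {"commands": [[[0,0,-3,0,0,0,1],[0,0,-10,0,0,0,1],[0,0,-22,0,0,0,1],[0,0,-38,0,0,0,1],[0,0,-56,0,0,0,1],[0,0,-74,0,0,0,1],[0,0,-86,0,0,0,1],[0,0,-90,0,0,0,1],[0,0,-90,0,0,0,1]]]}}

```text
time_s: 4.85
tool_pos: [0.4657, -0.1756, 0.1689]
tool_rot: [[0.911, 0.412, -0.0], [0.412, -0.911, -0.0], [-0.0, -0.0, -1.0]]
ft_force: [-0.3, -0.5, -4.0]
width: 0.0203
gripper_force: 30.0
```

```bash
python3 c.py w2; python3 - <<'E'
from b import *
P=np.load("wrist.npy")
def plane(c,z0,z1,R):
    p=P[(P[...,2]>z0)&(P[...,2]<z1)&(np.hypot(P[...,0]-c[0],P[...,1]-c[1])<R)]
    s=np.linalg.lstsq(np.c_[p[:,:2]-c,np.ones(len(p))],p[:,2],rcond=None)[0];return len(p),np.round(s,4)
k=np.array((.4655,-.1735))
print("plate",fit(P,k,.130,.145,.07),plane(k,.128,.147,.06))
print("collar",fit(P,k,.155,.168,.04))
E
```

```text
4.85 [ 0.46569386 -0.17563164  0.1688673 ] [[0.911, 0.412, -0.0], [0.412, -0.911, -0.0], [-0.0, -0.0, -1.0]] 0.020323263064295813 [-0.31325902 -0.51741103 -3.99144238]
knob (0, 'lsq', array([0., 0.]), np.float64(0.0), 'enc', array([0., 0.]), 0.0, 'z', np.float64(nan))
collar (0, 'lsq', array([0., 0.]), np.float64(0.0), 'enc', array([0., 0.]), 0.0, 'z', np.float64(nan))
plate (0, 'lsq', array([0., 0.]), np.float64(0.0), 'enc', array([0., 0.]), 0.0, 'z', np.float64(nan))
plate (6553, 'lsq', array([ 0.4732, -0.1737]), np.float64(0.0353), 'enc', array([ 0.4677, -0.1763]), 0.0499, 'z', np.float64(0.1373)) (6637, array([-0.0053, -0.0034,  0.1375]))
collar (980, 'lsq', array([ 0.4795, -0.171 ]), np.float64(0.0121), 'enc', array([ 0.4755, -0.1727]), 0.0233, 'z', np.float64(0.1592))
  return _methods._mean(a, axis=axis, dtype=dtype,
  ret = ret.dtype.type(ret / rcount)
```

View pics/w2.png

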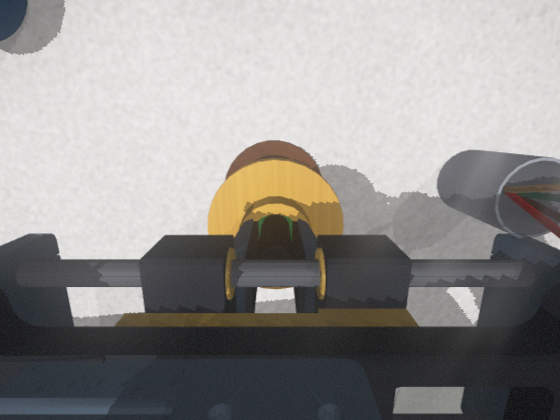

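{"name": "drive_tool", "arguments": {"commands": [[[5,-15,0,0,0,0,1],[15,-50,0,0,0,0,1],[26,-90,0,0,0,0,1],[38,-130,0,0,0,0,1],[50,-170,0,0,0,0,1],[62,-210,0,0,0,0,1],[73,-250,0,0,0,0,1],[82,-283,0,0,0,0,1],[87,-298,0,0,0,0,1],[87,-298,0,0,0,0,1]]]}}

```text
time_s: 6.15
tool_pos: [0.4219, 0.1325, 0.1687]
tool_rot: [[0.91, 0.414, -0.0], [0.414, -0.91, -0.0], [-0.0, -0.0, -1.0]]
ft_force: [-0.1, -0.7, -3.6]
width: 0.0208
gripper_force: 30.0
```

```bash
cat > d.py <<'E'
from b import *
o=arm.get_obs();t=np.array(o["tool_pos"]);R=np.array(o["tool_rot"]);print(t,o["ft_force"],o["width"])
for cam in ["wrist","top","scene"]:
    img,P=cloud(cam)
    if cam==sys.argv[1]: cv2.imwrite(f"pics/{sys.argv[2]}.png",img[...,::-1])
    print(cam,"jar",fit(P,(.5315,.181),.070,.082,.05)); 
    l=t+.0012*R[:,0]
    print("  plate",fit(P,l,t[2]-.0375,t[2]-.025,.058))
E
python3 d.py wrist w3
```

```text
[0.42185221 0.13246027 0.16871924] [-0.14803705 -0.71879032 -3.58314067] 0.020784506385276205
wrist jar (2497, 'lsq', array([0.5325, 0.1813]), np.float64(0.0385), 'enc', array([0.5331, 0.1815]), 0.0421, 'z', np.float64(0.0765))
  plate (6485, 'lsq', array([0.4289, 0.1344]), np.float64(0.0356), 'enc', array([0.4235, 0.1319]), 0.05, 'z', np.float64(0.1371))
top jar (336, 'lsq', array([0.532 , 0.1796]), np.float64(0.0389), 'enc', array([0.5319, 0.1802]), 0.042, 'z', np.float64(0.077))
  plate (230, 'lsq', array([0.4286, 0.1351]), np.float64(0.0376), 'enc', array([0.4267, 0.1255]), 0.0485, 'z', np.float64(0.1385))
scene jar (316, 'lsq', array([0.5313, 0.1831]), np.float64(0.039), 'enc', array([0.5318, 0.1813]), 0.0434, 'z', np.float64(0.0767))
  plate (679, 'lsq', array([0.4224, 0.1333]), np.float64(0.0395), 'enc', array([0.4223, 0.1316]), 0.051, 'z', np.float64(0.1382))
```

View pics/w3.png

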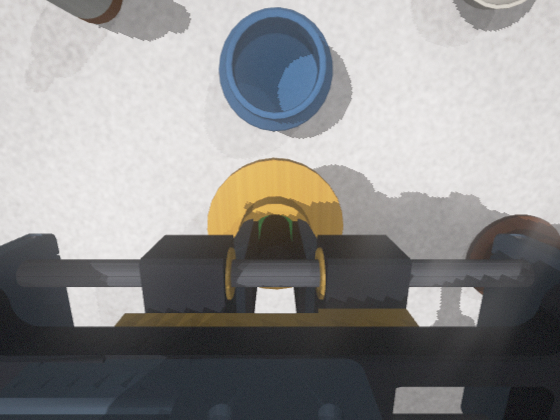

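{"name": "drive_tool", "arguments": {"commands": [[[10,0,0,0,0,0,1],[35,0,0,0,0,0,1],[65,0,0,0,0,0,1],[95,0,0,0,0,0,1],[114,0,0,0,0,0,1],[120,0,3,0,0,0,1],[120,0,10,0,0,0,1],[120,0,18,0,0,0,1],[120,0,24,0,0,0,1],[120,0,28,0,0,0,1]]]}}

```text
time_s: 7.55
tool_pos: [0.5312, 0.181, 0.1405]
tool_rot: [[0.911, 0.412, -0.0], [0.412, -0.911, -0.0], [-0.0, -0.0, -1.0]]
ft_force: [-0.5, -0.2, -3.8]
width: 0.0204
gripper_force: 30.0
```

{"name": "drive_tool", "arguments": {"commands": [[[0,0,3,0,0,0,1],[0,0,7,0,0,0,1],[0,0,11,0,0,0,1],[0,0,15,0,0,0,1],[0,0,18,0,0,0,1],[0,0,20,0,0,0,1],[0,0,20,0,0,0,1]]]}}

```text
time_s: 8.43
tool_pos: [0.5315, 0.1812, 0.1208]
tool_rot: [[0.911, 0.412, -0.0], [0.412, -0.911, -0.0], [-0.0, -0.0, -1.0]]
ft_force: [-0.2, 0.1, -3.1]
width: 0.0202
gripper_force: 30.0
```

{"name": "drive_tool", "arguments": {"commands": [[[0,0,1,0,0,0,1],[0,0,2,0,0,0,1],[0,0,2,0,0,0,1]]]}}

```text
time_s: 8.8
tool_pos: [0.5316, 0.1812, 0.1189]
tool_rot: [[0.911, 0.412, -0.0], [0.412, -0.911, 0.0], [-0.0, -0.0, -1.0]]
ft_force: [-0.3, -0.2, -3.9]
width: 0.0203
gripper_force: 30.0
```

{"name": "drive_tool", "arguments": {"commands": [[[0,0,1,0,0,0,1],[0,0,1,0,0,0,1]]]}}

```text
time_s: 9.05
tool_pos: [0.5315, 0.1812, 0.1179]
tool_rot: [[0.911, 0.412, -0.0], [0.412, -0.911, 0.0], [-0.0, -0.0, -1.0]]
ft_force: [-0.2, -0.9, -3.3]
width: 0.02
gripper_force: 30.0
```

{"name": "drive_tool", "arguments": {"commands": [[[0,0,1,0,0,0,1],[0,0,1,0,0,0,1]]]}}

```text
time_s: 9.3
tool_pos: [0.5317, 0.1812, 0.1173]
tool_rot: [[0.911, 0.412, 0.0], [0.412, -0.911, -0.0], [0.0, 0.0, -1.0]]
ft_force: [-2.3, -0.6, 4.8]
width: 0.0201
gripper_force: 30.0
```

{"name": "drive_tool", "arguments": {"commands": [[[0,0,0,0,0,0,0.7],[0,0,0,0,0,0,0.5],[0,0,0,0,0,0,0.2],[0,0,0,0,0,0,0],[0,0,0,0,0,0,0],[0,0,0,0,0,0,0]]]}}

```text
time_s: 10.05
tool_pos: [0.5316, 0.1812, 0.1169]
tool_rot: [[0.911, 0.412, -0.0], [0.412, -0.911, -0.0], [-0.0, 0.0, -1.0]]
ft_force: [-0.0, 0.7, -1.1]
width: 0.0744
gripper_force: 0.0
```

{"name": "drive_tool", "arguments": {"commands": [[[0,0,-8,0,0,0,0],[-5,0,-40,0,0,0,0],[-10,0,-75,0,0,0,0],[-10,0,-95,0,0,0,0],[-10,0,-100,0,0,0,0],[-10,0,-100,0,0,0,0]]]}}

```text
time_s: 10.8
tool_pos: [0.5224, 0.1771, 0.2167]
tool_rot: [[0.911, 0.412, -0.0], [0.412, -0.911, 0.0], [-0.0, -0.0, -1.0]]
ft_force: [-0.4, 1.7, -0.4]
width: 0.0915
gripper_force: 0.0
```

```bash
cat > e.py <<'E'
from b import *
o=arm.get_obs();t=np.array(o["tool_pos"]);R=np.array(o["tool_rot"]);print(t,o["ft_force"],o["width"])
k=np.array((.5325,.1815))
for cam in ["wrist","top"]:
    img,P=cloud(cam); cv2.imwrite(f"pics/{cam}e.png",img[...,::-1])
    for n,a in dict(knob=(.133,.15,.03),collar=(.103,.114,.04),plate=(.080,.094,.07)).items():
        f=fit(P,k,*a); print(cam,n,f,"tool mm",np.round(1e3*R.T[:2,:2]@(f[5]-t[:2]),1))
    p=P[(P[...,2]>.08)&(P[...,2]<.094)&(np.hypot(P[...,0]-k[0],P[...,1]-k[1])<.055)]
    print(" slope",np.round(np.linalg.lstsq(np.c_[p[:,:2]-k,np.ones(len(p))],p[:,2],rcond=None)[0],4))
    m=(P[...,2]>.05)&(P[...,2]<.066)&(np.hypot(P[...,0]-k[0],P[...,1]-k[1])<.07)
    if m.sum()>20: print(" jar body",circ(P[m][:,:2]))
E
python3 e.py
```

```text
[0.52236157 0.17705633 0.21673883] [-0.35918362  1.74215928 -0.41178484] 0.09145763277132153
wrist knob (468, 'lsq', array([0.5341, 0.181 ]), np.float64(0.0075), 'enc', array([0.5335, 0.1806]), 0.0105, 'z', np.float64(0.1425)) tool mm [11.6  1.4]
wrist collar (1046, 'lsq', array([0.5333, 0.1808]), np.float64(0.0209), 'enc', array([0.5332, 0.1809]), 0.0251, 'z', np.float64(0.1075)) tool mm [11.5  1. ]
wrist plate (5154, 'lsq', array([0.533 , 0.1807]), np.float64(0.0388), 'enc', array([0.5332, 0.1808]), 0.05, 'z', np.float64(0.0856)) tool mm [11.4  1.1]
 slope [0.0005 0.0006 0.0855]
 jar body (array([0.53183532, 0.18072907]), np.float64(0.05196302807171636))
top knob (81, 'lsq', array([0.5326, 0.1788]), np.float64(0.0074), 'enc', array([0.5325, 0.1794]), 0.0105, 'z', np.float64(0.1438)) tool mm [10.2  2. ]
top collar (93, 'lsq', array([0.5328, 0.1828]), np.float64(0.0186), 'enc', array([0.5327, 0.1828]), 0.023, 'z', np.float64(0.1088)) tool mm [11.8 -1. ]
top plate (360, 'lsq', array([0.529 , 0.1777]), np.float64(0.0385), 'enc', array([0.5307, 0.1789]), 0.0486, 'z', np.float64(0.0867)) tool mm [8.4 1.8]
 slope [-0.0025  0.0055  0.0867]
 jar body (array([0.52954535, 0.17875869]), np.float64(0.04771339566160798))
```

View pics/wriste.png

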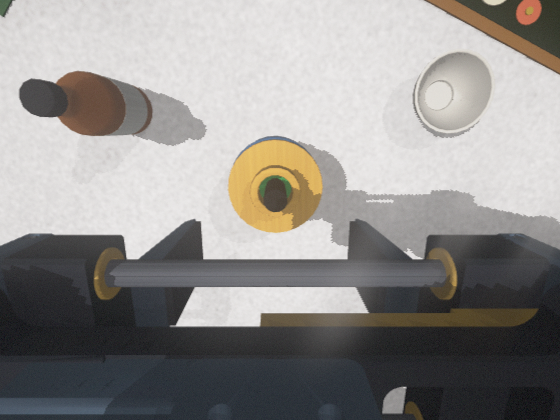

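{"name": "drive_tool", "arguments": {"commands": [[[5,0,15,0,0,0,0],[11,0,35,0,0,0,0],[11,0,60,0,0,0,0],[11,0,85,0,0,0,0],[11,0,105,0,0,0,0],[11,0,118,0,0,0,0],[11,0,124,0,0,0,0],[11,0,126,0,0,0,0],[11,0,126,0,0,0,0.3]]]}}

```text
time_s: 12.02
tool_pos: [0.5328, 0.1817, 0.0913]
tool_rot: [[0.911, 0.412, 0.001], [0.412, -0.911, 0.0], [0.001, 0.0, -1.0]]
ft_force: [0.2, 0.5, 0.5]
width: 0.084
gripper_force: 0.0
```

{"name": "drive_tool", "arguments": {"commands": [[[0,0,0,0,0,0,0.4],[0,0,0,0,0,0,0.45],[0,0,0,0,0,0,0.6],[0,0,0,0,0,0,0.8],[0,0,0,0,0,0,1],[0,0,0,0,0,0,1]]]}}

```text
time_s: 12.78
tool_pos: [0.5325, 0.1816, 0.0911]
tool_rot: [[0.911, 0.412, 0.0], [0.412, -0.911, 0.0], [0.0, 0.0, -1.0]]
ft_force: [-0.5, -0.2, 4.1]
width: 0.0487
gripper_force: 30.0
```

{"name": "drive_tool", "arguments": {"commands": [[[0,0,-2,0,0,0,1],[0,0,-6,0,0,0,1],[0,0,-10,0,0,0,1],[0,0,-10,0,0,0,1]]]}}

```text
time_s: 13.28
tool_pos: [0.5327, 0.1816, 0.1013]
tool_rot: [[0.911, 0.412, 0.001], [0.412, -0.911, 0.0], [0.001, 0.0, -1.0]]
ft_force: [0.0, 0.7, -1.2]
width: 0.0484
gripper_force: 30.0
```

```bash
python3 - <<'E'
from b import *
o=arm.get_obs();print(o["ft_force"],o["torque"])
img,P=cloud("scene");k=np.array((.5325,.1815))
cv2.imwrite("pics/s2.png",cv2.resize(img[140:310,260:440],None,fx=3,fy=3,interpolation=2)[...,::-1])
for a in [(.09,.104,.06),(.066,.085,.06)]: 
    try: print(fit(P,k,*a))
    except Exception as e: print(e)
E
```

```text
[ 0.01035751  0.70586354 -1.23162786] [ 0.01166881 -0.04848112  0.01364612]
(635, 'lsq', array([0.5324, 0.184 ]), np.float64(0.0392), 'enc', array([0.5317, 0.1823]), 0.0504, 'z', np.float64(0.0969))
(67, 'lsq', array([0.5375, 0.1884]), np.float64(0.0379), 'enc', array([0.5415, 0.192 ]), 0.0475, 'z', np.float64(0.0816))
```

View pics/s2.png

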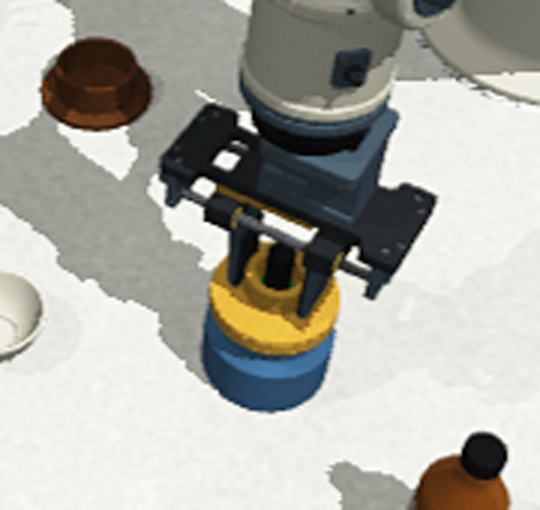

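The crop shows the brass lid lifted about 10 mm and level, with the jar still in place (centre around (268,370)). The wrist load is about 1.2 N, so the gripper is carrying the brass lid alone. I'll keep lifting straight up.

{"name": "drive_tool", "arguments": {"commands": [[[0,0,-4,0,0,0,1],[0,0,-14,0,0,0,1],[0,0,-28,0,0,0,1],[0,0,-44,0,0,0,1],[0,0,-60,0,0,0,1],[0,0,-74,0,0,0,1],[0,0,-85,0,0,0,1],[0,0,-91,0,0,0,1],[0,0,-93,0,0,0,1],[0,0,-93,0,0,0,1]]]}}

```text
time_s: 14.58
tool_pos: [0.5323, 0.1816, 0.1937]
tool_rot: [[0.911, 0.412, -0.0], [0.412, -0.911, -0.0], [-0.0, -0.0, -1.0]]
ft_force: [-0.3, 0.7, -1.1]
width: 0.0488
gripper_force: 30.0
```

{"name": "drive_tool", "arguments": {"commands": [[[0,0,0,0,0,0,1],[0,0,0,0,0,0,1],[0,0,0,0,0,0,1]]]}}

```text
time_s: 14.95
tool_pos: [0.5324, 0.1816, 0.1938]
tool_rot: [[0.911, 0.412, -0.0], [0.412, -0.911, -0.0], [-0.0, -0.0, -1.0]]
ft_force: [0.6, -0.2, -1.6]
width: 0.0482
gripper_force: 30.0
```

```bash
python3 - <<'E'
from b import *
o=arm.get_obs();print(o["ft_force"],o["qvel"],o["gripper_force"])
img,P=cloud("scene");k=np.array((.5325,.1815))
cv2.imwrite("pics/s3.png",cv2.resize(img[110:310,240:440],None,fx=3,fy=3,interpolation=2)[...,::-1])
for a in [(.18,.195,.06),(.076,.09,.06),(.13,.15,.02)]: 
    try: print(fit(P,k,*a))
    except Exception as e: print(e)
E
```

```text
[ 0.64065543 -0.19383139 -1.64673592] [-0.00123038 -0.00166713  0.00086185  0.00067338  0.00120867  0.00175826] 29.99959609704092
(791, 'lsq', array([0.5325, 0.1842]), np.float64(0.0394), 'enc', array([0.5313, 0.181 ]), 0.0509, 'z', np.float64(0.1893))
(753, 'lsq', array([0.5327, 0.1836]), np.float64(0.0317), 'enc', array([0.5305, 0.181 ]), 0.0449, 'z', np.float64(0.0826))
(0, 'lsq', array([0., 0.]), np.float64(0.0), 'enc', array([0., 0.]), 0.0, 'z', np.float64(nan))
  return _methods._mean(a, axis=axis, dtype=dtype,
  ret = ret.dtype.type(ret / rcount)
```

View pics/s3.png

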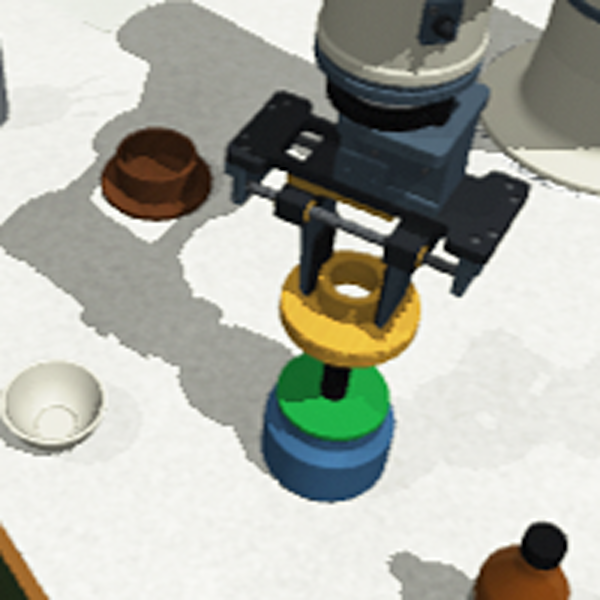

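The green inner lid sits level on the jar (disc at about (333,398), z 0.083). The brass lid is held level above it (about (350,310)), roughly 100 mm over where it lay and clear of the knob.

```bash
python3 -c "from rig import arm; print(arm.job_done())"
```

```text
the job is handed in; nothing more can be done
None
```

I handed the job in at about 15 s, with no verdict returned: the inner lid sits level in the jar, the brass lid is held still and level about 100 mm above where it lay, and I saw no sign that the jar or bystanders had moved.

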